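# Close the quarter-turn stud of a control box cover

### The arm

A 6-joint arm with a two-finger parallel gripper is mounted at the origin on a cart in front of the work surface, level with it; the furniture and walls round the work are solid. World frame = base frame: x ahead of the robot, y to its left, z up, the work surface at z = 0. Lengths are in mm, angles in rad, forces in N, time in s.
With the tool pointing down it reaches from about 350 to 875 mm from the base axis. Payload 4.2 kg.
Tool frame: the origin (TCP) lies on the mounting face of the last link; the fingertips stand 173 mm ahead of it and the grasp point (between the pads) lies 155 mm ahead of it; z points along the fingers, y is the line along which they close (so a half turn about z gives the same grasp; the last joint's range is limited). The gripper opens to 85 mm and grips with 20 to 120 N. Pads are 22 mm wide; open, the fingers measure 114 mm over their backs; the gripper's body (76 mm by 85 mm) begins 54 mm behind the grasp point. The pads swing forward as they close: fully open they stand 13 mm farther back than shut.
Start: joints at [-0.86, 0.385, 0.008, 0, -1.194, -0.259], TCP at [272.878, -562.261, 404.712] pointing down, gripper open.
Joint ranges: [-3.14, 3.14], [-1.21, 2.06], [-1.07, 1.41], [-3.16, 2.05], [-2.99, -0.16], [-3.1, 3.1]. Speed limits (rad/s): [2.79, 2.79, 3.14, 3.14, 3.14, 3.14].

### API

Orientations are given as a unit quaternion [x, y, z, w].
In Python, from bench import arm gives the robot as it stands.
- The arm moves only by the tool carry_out, never from a script. Its argument "rows" is a list of rows, each a list of 7 numbers: the shift along the tool's x, y, z as a fraction of full scale, then the turn, a rotation vector about the tool's x, y, z as a fraction of full scale, then the opening, from -1 (shut) to 1 (fully open). A call has 1 to 12 rows; each row is the pose to reach, as a shift and turn from the pose commanded when the call began, along the tool's axes at that moment, turning the shorter way round; what a row does not reach only later rows make up. Full scale, the value 1, is 20 cm for a shift and pi rad for a turn. A row lasts 1/8 s, in which the tool goes at most 62.5 mm and 10.7 degrees, less where a joint would pass 70% of its speed; a pose out of reach is approached as far as the arm can. A call with a number of a shift or a turn outside -1 to 1 is refused whole. A call with a gripper value outside its range is refused whole. The fingers move at their own pace and stop on an object; the grip force is fixed at half the most. Time passes only in rows, so rows that repeat a pose let the fingers close. It gives the time, the measured TCP pose, the force, the opening and the grip force at its end, in the units of the state.
- arm.read_state(): the state, without advancing time (a new reading comes with each control period).
- arm.get_image(name): name is "side" or "top" or "wrist"; returns (picture, depth): 384x512x3 uint8, red, green, blue; 384x512 float32, mm along the optical axis (not along the pixel's ray), 0 where there is no reading.
- arm.calibration(name): a dict with "mtx" (3x3 intrinsics, pixels), "cam_to_world" (4x4, takes a point from camera to world coordinates). Camera axes: x right, y up, looking along -z (the intrinsics and any distortion apply to the point x, -y, -z); pixel columns grow to the right and rows downward; lengths in mm; the calibration is good to about 2 mm. A picture is of the moment at which its call begins: read the wrist's pose just before it. calibration takes no time and is no camera call; for the wrist camera it gives the pose at the moment of the call.
- arm.job_done(): hands the job in; it is judged then, once.
The state is a dict: "clock": time; "joints": joint angles; "joint_vel": joint speeds; "joint_efforts": joint torques, N m; "position": TCP position; "ee_rot": TCP orientation; "contact_force": force on the tool from outside, world axes, zero at the start; "wrist_torque": the same for the moment, N m; "gripper_width": finger opening in mm; "grasp_force": force on a finger pad.
Only numpy, scipy, OpenCV 4.12 (cv2) and the standard library are available. Lean on these libraries where they do the work, as an engineer would, in place of code of your own. Each camera call takes 0.05 s, during which the arm holds its last target. There are 200 camera calls.

### The job

One of the two slotted quarter-turn studs on the control box cover still stands up undone. Take the flat-bladed key driver from its wooden stand, find that stud's slot with the blade, press the stud in gently (14 N will do; from about 17 N the stop leaf beneath it is spoiled) and turn it clockwise until it drops into its catch and stays home. Then put the driver back upright in the slot of its stand, fully down, and let go.

Things in the scene. Friction and masses are not known exactly. Their poses are not given: they have to be found in the camera images.
- control_box: grey steel enclosure fixed to the bench, 120 (x) x 170 (y) x 62 mm high, a foot beyond each y end, two black cable glands on its +x side. Origin: centre of its underside, z up. On its cover's centre line two round steel studs, 30 mm wide, 45 mm either side of the middle: that on the +y side stands 12 mm proud, undone; that on the -y side is already home (leave it).
- stud_hole (a point): centre of the undone stud's hole, in the cover's upper face (62 mm up), box axes. The stud is not centred in it: its axis lies up to 4 mm off this point in the box's x and up to 5.5 mm in y, and does not give way sideways. Its real place is not reported: find it by feel or by eye. The hole in the cover is 44 mm wide, so a blade may follow the stud below the cover.
- stud_top (a point): 12 mm above stud_hole, fixed to the box: the height of the undone stud's top face at rest. Across the whole 30 mm head runs a straight slot, open at both ends, 5.5 mm deep and 4.8 mm wide (5.8 mm at the mouth: 0.5 mm chamfers, 1 mm high). A blade set off the stud's axis along the slot must be let follow sideways as the stud turns.
- stud_turn (a joint): rotation of the undone stud, rad, growing clockwise seen from above. At 0 the slot lies along the box's x axis, at 1.57 along its y axis. Starts loose between 0.1 and 0.3; stopped at about 0.4 unless the stud is pressed in far enough. The catch lies at 1.57 with about 0.08 of play either way; hard stop at 1.66.
- stud_press (a joint): depth of the undone stud, m, 0 at rest, + down. Spring: 6 N at once plus 0.6 N per mm. The depth that frees the turn differs from start to start between 4.5 and 11 mm and is not reported; 0.3 mm deeper the stud meets stop_leaf. A steady press of 14 N frees it in every case. Eased off in the catch it rises 2 mm and stays 2.5 to 9 mm down.
- driver: key driver upright in the stand. Flat steel blade 22 (its x) x 3 mm (y), 13.5 mm long; round 9 mm shank; black collar 36 mm wide, underside 43 mm above the tip; black flat handle 44 (x) x 16 mm (y), 54 to 102 mm above the tip: grasp its 16 mm from above, 75 to 85 mm above the tip. Origin: middle of the blade's tip, z up the handle. 0.1 to 0.16 kg.
- driver_tip (a point): the middle of the blade's tip, same point and axes as driver
- stand: light wooden block fixed to the bench, 70 x 70 x 45 mm high, origin at the centre of its underside, with one through slot 28 (its x) x 14 mm (its y). The driver hangs in it by the collar, which rests on the block's upper face, tip 2 mm above the bench.
- stand_slot (a point): centre of the stand's slot at the block's upper face (45 mm up); axes as stand
- stop_leaf (a joint): bending, m, of the stiff spring leaf hidden under the stud at the end of its travel: 0 until the stud meets it, then 10 N per mm more to press. It is spoiled if bent more than 0.8 mm, which takes a press of 17 to 20 N.

How it is judged (in metres and radians):
On the way, in this order (a step that is already met when the one before it is completed fails the run):
1. the driver's blade, in the slot, presses the still undone stud in by 4 mm or more (value of joint stud_press above 0.004 m and value of joint stud_turn below 0.7 rad and horizontal distance between driver_tip and stud_hole below 0.01 m and z of driver_tip in the frame of stud_hole below 0.005 m), for 0.1 s.
2. the stud is turned into its catch and stays there with the driver taken off (value of joint stud_turn above 1.45 rad and value of joint stud_press above 0.0015 m and distance between driver_tip and stud_hole above 0.02 m), for 0.2 s.
At the end, for the whole second after the job is handed in: The stud is in its catch (stud_turn above 1.45 rad, held at least 1.5 mm down) and the driver hangs at rest in the stand's slot, tip within 9 mm of the slot's centre line and at least 38 mm below the stand's top, upright within 0.12 rad (value of joint stud_turn above 1.45 rad and value of joint stud_press above 0.0015 m and horizontal distance between driver_tip and stand_slot below 0.009 m and z of driver_tip in the frame of stand_slot below -0.038 m and angle between driver's own z axis and vertical below 0.12 rad and linear speed of driver below 0.02 m/s); the robot touches nothing.
It fails at once if the stop leaf under the stud is bent more than 0.8 mm (value of joint stop_leaf above 0.0008 m).
It fails at once if the driver is driven into the box's cover with more than 25 N (contact force between driver and control_box above 25 N).
It also fails if it takes over 72 s, if anything falls off the work surface, if the arm or the gripper's body presses on something with over 40 N, if the wrist force passes 120 N, or if a joint passes its speed limit or range.

## Working session

There is one attempt and no reset: what is moved stays moved. The work goes in short steps, Python scripts to look and compute and a tool call to move; the robot and the scene stay as the last step left them, time stands still between calls to the robot, and variables do not carry over. Pictures are saved under pics/ and viewed, at most 10 in all, crops included, and the job is handed in when it is done.

Besides the shell and the picture viewer there is one more tool, called after "Request:" by a JSON object that holds its "method" and its "body". carry_out: Moves the arm, as the interface text tells. Its arguments: {"type":"object","properties":{"rows":{"type":"array"}},"required":["rows"]}

```bash
mkdir -p pics; ls
cat > h.py <<'E'
import numpy as np,cv2
from bench import arm
from scipy.spatial.transform import Rotation as R
def snap(n,f):
    im,d=arm.get_image(n);c=arm.calibration(n)
    cv2.imwrite(f'pics/{f}.png',im[:,:,::-1]);np.savez(f'pics/{f}.npz',im=im,d=d,m=c['mtx'],T=c['cam_to_world'])
    return im,d
def load(f):
    return np.load(f'pics/{f}.npz')
def pts(z):  # world xyz per pixel
    d=z['d'];m=z['m'];v,u=np.mgrid[:d.shape[0],:d.shape[1]]
    p=np.stack([(u-m[0,2])/m[0,0]*d,-(v-m[1,2])/m[1,1]*d,-d],-1)
    return p@z['T'][:3,:3].T+z['T'][:3,3]
def mv(p,yaw=None):
    """fraction shift to TCP world p from current, fraction turn"""
    s=arm.read_state();r=R.from_quat(s['ee_rot'])
    return r.inv().apply(np.array(p)-s['position'])/200
E
python3 - <<'E'
from h import *
a,_=snap('top','t0');b,_=snap('side','s0');
c=cv2.resize(np.hstack([a,b])[:,:,::-1],(800,300));cv2.imwrite('pics/ts.png',c)
s=arm.read_state();print({k:np.round(v,3) for k,v in s.items()})
print(R.from_quat(s['ee_rot']).as_matrix().round(3))
for n in('top','side'):
    c=arm.calibration(n);print({k:np.round(v,2).tolist() for k,v in c.items()})
E
```

```text
pics
{'clock': np.float64(0.1), 'joints': array([-0.86 ,  0.386,  0.007, -0.   , -1.194, -0.259]), 'joint_vel': array([-0.002, -0.001,  0.002,  0.002, -0.001, -0.   ]), 'joint_efforts': array([-0.0000e+00, -3.9332e+01,  1.8893e+01,  4.1980e+00, -3.0000e-03,
        0.0000e+00]), 'position': array([ 272.849, -562.105,  403.694]), 'ee_rot': array([-0.224,  0.975,  0.001, -0.   ]), 'contact_force': array([-0.337, -0.188, -0.476]), 'wrist_torque': array([-0.019,  0.023,  0.026]), 'grasp_force': np.float64(0.0), 'gripper_width': np.float64(85.047)}
[[-0.9   -0.436 -0.001]
 [-0.436  0.9    0.002]
 [ 0.     0.002 -1.   ]]
{'mtx': [[386.1, 0.0, 256.36], [0.0, 386.1, 187.13], [0.0, 0.0, 1.0]], 'cam_to_world': [[0.0, 0.98, -0.2, 329.02], [-1.0, 0.0, 0.0, -15.32], [0.0, 0.2, 0.98, 941.29], [0.0, 0.0, 0.0, 1.0]]}
{'mtx': [[483.64, 0.0, 240.49], [0.0, 483.64, 186.55], [0.0, 0.0, 1.0]], 'cam_to_world': [[-0.8, 0.25, -0.55, 27.66], [-0.6, -0.32, 0.73, 631.25], [0.01, 0.91, 0.41, 423.36], [0.0, 0.0, 0.0, 1.0]]}
```

View pics/t0.png

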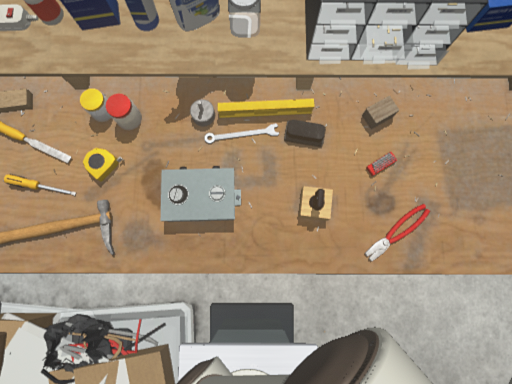

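View pics/s0.png

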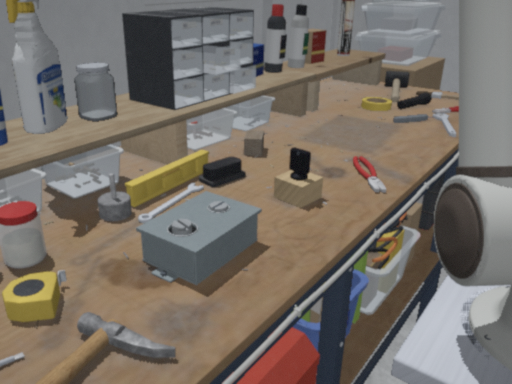

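Top view: the box is at about px (199,195) with the undone stud at (177,194) and the home stud at (217,193). The stand and driver are at (317,202).

Run:
```python
from h import *
z=load('t0');P=pts(z)
def sel(u0,u1,v0,v1,z0,z1):
    q=P[v0:v1,u0:u1].reshape(-1,3);return q[(q[:,2]>z0)&(q[:,2]<z1)]
for n,a in (('box',(150,240,155,235,55,69)),('stud',(150,202,160,230,69,80)),('stand',(295,340,180,225,38,52)),('handle',(295,340,180,225,80,130))):
    q=sel(*a);r=cv2.minAreaRect(q[:,:2].astype(np.float32));print(n,len(q),r,np.median(q[:,2]),q.mean(0),q[:,2].max())
im=z['im'][:,:,::-1]
cv2.imwrite('pics/c1.png',np.hstack([cv2.resize(im[160:230,150:250],(400,280),interpolation=2),cv2.resize(im[170:240,285:355],(280,280),interpolation=2)]))
z=load('s0');P=pts(z)
for n,a in (('handle s',(280,320,140,180,60,130)),('stand s',(265,330,165,205,40,50)),('box',(130,270,190,260,57,66))):
    q=sel(*a);r=cv2.minAreaRect(q[:,:2].astype(np.float32));print(n,len(q),r,np.median(q[:,2]),q[:,2].max())
```

```text
box 3610 ((491.0750732421875, 119.62504577636719), (120.9804916381836, 170.0909423828125), 2.1716530323028564) 60.55551173844094 [490.03067787 117.7972774   60.63799985] 68.89638316775506
stud 106 ((487.54718017578125, 166.7406768798828), (28.116283416748047, 27.188072204589844), 45.46870803833008) 72.19296148333206 [487.9671648  167.0822413   72.37506943] 77.53676504222392
stand 672 ((475.90582275390625, -158.70986938476562), (70.90538024902344, 71.01649475097656), 83.0138168334961) 43.843270210916614 [ 473.01204112 -156.68979835   43.92592076] 51.83284747316327
handle 166 ((474.9762268066406, -158.26243591308594), (16.555559158325195, 42.407772064208984), 85.54773712158203) 101.30794073464892 [ 473.96322272 -156.90493041   99.18804062] 105.68349171265959
handle s 450 ((475.1310119628906, -156.1952667236328), (16.25967788696289, 46.3992919921875), 88.8504638671875) 83.64221109634389 103.87856533434416
stand s 432 ((474.87811279296875, -158.65505981445312), (75.62806701660156, 72.33971405029297), 82.58499908447266) 43.38577114288219 49.98788270365861
box 3712 ((490.82452392578125, 119.11021423339844), (123.6479263305664, 174.02410888671875), 2.0082356929779053) 60.35146435239295 65.99731313811867
```

View pics/c1.png

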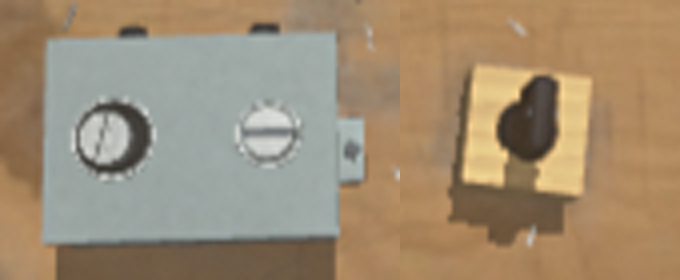

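The crop shows the undone stud's slot near-vertical, tilted to the right at the top. The driver handle lies roughly along world x. I'll move toward the stand with the half-turned yaw, so that joint 6 has room for the quarter turn.

Request:
{"method": "carry_out", "body": {"rows": [[-0.9,0.69,0,0,0,-0.41,1],[-0.9,0.69,0,0,0,-0.41,1],[-0.9,0.69,0,0,0,-0.41,1],[-0.9,0.69,0,0,0,-0.41,1],[-0.9,0.69,0,0,0,-0.41,1],[-0.9,0.69,0,0,0,-0.41,1],[-0.9,0.69,0,0,0,-0.41,1],[-0.9,0.69,0,0,0,-0.41,1]]}}

```text
clock: 1.1
position: [374.5, -359.4, 404.3]
ee_rot: [0.764, -0.646, -0.0, -0.0]
contact_force: [0.8, 0.2, -0.6]
gripper_width: 85.1
grasp_force: 0.0
```

```bash
cat >> h.py <<'E'
def rel(p,ydeg):
    """print move fractions to TCP p with tool x axis at world yaw ydeg, tool down"""
    s=arm.read_state();r=R.from_quat(s['ee_rot']);a=np.radians(ydeg)
    x=np.array([np.cos(a),np.sin(a),0]);zz=np.array([0,0,-1.]);M=np.stack([x,np.cross(zz,x),zz],1)
    q=r.inv()*R.from_matrix(M)
    print('move',np.round(np.r_[r.inv().apply(np.array(p)-s['position'])/200,q.as_rotvec()/np.pi],4),'t',s['clock'],'pos',np.round(s['position'],1),'yaw',np.degrees(np.arctan2(*r.as_matrix()[[1,0],[0,0]])).round(2),'tilt',r.as_matrix()[:2,2].round(4),'j',np.round(s['joints'],2),'F',np.round(s['contact_force'],1),'tau',np.round(s['wrist_torque'],2),'w',round(float(s['gripper_width']),1))
E
python3 -c "
from h import *
rel([475.5,-158,330],-6)"
```

```text
move [-9.087e-01 -6.657e-01  3.719e-01  0.000e+00  3.000e-04 -4.135e-01] t 1.1 pos [ 374.5 -359.4  404.3] yaw -80.42 tilt [-0.0007  0.0006] j [-0.45  0.2  -0.25 -0.   -1.12  0.62] F [ 0.8  0.2 -0.6] tau [-0.01 -0.03  0.01] w 85.1
```

Request:
{"method": "carry_out", "body": {"rows": [[-0.9,-0.66,0.25,0,0,-0.413,1],[-0.9,-0.66,0.25,0,0,-0.413,1],[-0.9,-0.66,0.25,0,0,-0.413,1],[-0.9,-0.66,0.25,0,0,-0.413,1],[-0.9,-0.66,0.25,0,0,-0.413,1],[-0.9,-0.66,0.25,0,0,-0.413,1],[-0.9,-0.66,0.25,0,0,-0.413,1],[-0.9,-0.66,0.25,0,0,-0.413,1]]}}

```text
clock: 2.1
position: [474.4, -159.9, 354.5]
ee_rot: [0.999, -0.054, -0.0, -0.0]
contact_force: [-0.0, -0.3, -0.6]
gripper_width: 85.5
grasp_force: 0.0
```

Run:
```python
from h import *
im,d=snap('wrist','w0');z=load('w0');P=pts(z)
for n,a,b in (('handle',92,115),('stand',38,52)):
    k=(P[...,2]>a)&(P[...,2]<b)&(np.hypot(P[...,0]-475,P[...,1]+158)<60)&(d>0)
    q=P[k];print(n,len(q),cv2.minAreaRect(q[:,:2].astype(np.float32)),np.median(q[:,2]))
rel([475.5,-158,330],-6)
```

```text
handle 844 ((477.6591796875, -160.0919189453125), (16.84362030029297, 43.05656814575195), 84.90933990478516) 103.51074920570895
stand 3075 ((477.0352783203125, -160.13101196289062), (70.12640380859375, 70.27766418457031), 83.05875396728516) 45.34037206116369
move [ 4.700e-03 -1.010e-02  1.229e-01 -0.000e+00  1.000e-04 -1.400e-03] t 2.15 pos [ 474.3 -159.9  354.6] yaw -6.25 tilt [-0.0003  0.0001] j [-0.    0.22 -0.37 -0.   -0.99  1.46] F [-0.3 -0.7  0.8] tau [0.08 0.01 0.01] w 85.2
```

View pics/w0.png

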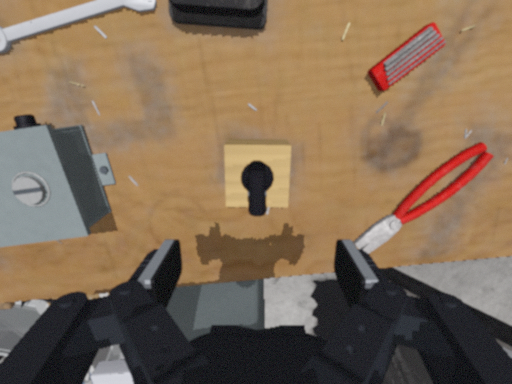

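The wrist view shows the handle and collar at about (257,185), between the open fingers. Stand and handle measure about (477,-160). Next I descend and grasp.

Request:
{"method": "carry_out", "body": {"rows": [[0.011,-0.001,0.35,0,0,0,1],[0.011,-0.001,0.585,0,0,0,1],[0.011,-0.001,0.585,0,0,0,1],[0.011,-0.001,0.585,0,0,0,1],[0.011,-0.001,0.585,0,0,0,1],[0.011,-0.001,0.585,0,0,0,-1],[0.011,-0.001,0.585,0,0,0,-1],[0.011,-0.001,0.585,0,0,0,-1],[0.011,-0.001,0.585,0,0,0,-1],[0.011,-0.001,0.585,0,0,0,-1],[0.011,-0.001,0.585,0,0,0,-1]]}}

```text
clock: 3.52
position: [476.6, -159.9, 237.9]
ee_rot: [0.999, -0.052, -0.0, 0.0]
contact_force: [-0.5, 0.7, 2.2]
gripper_width: 15.8
grasp_force: 58.4
```

```bash
python3 -c "
from h import *
rel([476.5,-159.5,237],-6)"
```

```text
move [-0.0009 -0.002   0.0044  0.      0.      0.0002] t 3.525 pos [ 476.6 -159.9  237.9] yaw -5.97 tilt [-0.     -0.0001] j [-0.    0.37 -0.5   0.   -0.69  1.47] F [-0.5  0.7  2.2] tau [ 0.08  0.23 -0.02] w 15.8
```

Request:
{"method": "carry_out", "body": {"rows": [[0,0,-0.1,0,0,0,-1],[0,0,-0.35,0,0,0,-1],[0,0,-0.64,0,0,0,-1],[0,0,-0.64,0,0,0,-1],[-0.08,-1,-0.64,0,0,0,-1],[-0.08,-1,-0.64,0,0,0,-1],[-0.08,-1,-0.64,0,0,0,-1],[-0.08,-1,-0.64,0,0,0,-1],[-0.08,-1,-0.64,0,0,0,-1]]}}

```text
clock: 4.65
position: [481.2, 41.3, 364.6]
ee_rot: [0.999, -0.051, -0.001, 0.0]
contact_force: [-1.0, -0.2, -1.9]
gripper_width: 15.2
grasp_force: 59.3
```

Request:
{"method": "carry_out", "body": {"rows": [[0.0,-0.3,0,0,0,0,-1],[0,-0.3,0,0,0,0,-1],[0,-0.3,0,0,0,0,-1],[0,-0.3,0,0,0,0,-1]]}}

```text
clock: 5.15
position: [487.6, 98.9, 365.4]
ee_rot: [0.999, -0.053, -0.0, 0.0]
contact_force: [-0.2, -0.5, -1.3]
gripper_width: 15.3
grasp_force: 59.6
```

Run:
```python
from h import *
im,d=snap('wrist','w1')
rel([488,167,366],-9)
```

```text
move [-3.430e-02 -3.383e-01 -2.500e-03  1.000e-04  2.000e-04  1.620e-02] t 5.2 pos [487.6  99.  365.5] yaw -6.09 tilt [-0.0006 -0.0003] j [ 0.53  0.2  -0.36 -0.   -1.01  0.94] F [ 0.4 -0.7 -1.3] tau [-0.01  0.01  0.02] w 15.0
```

View pics/w1.png

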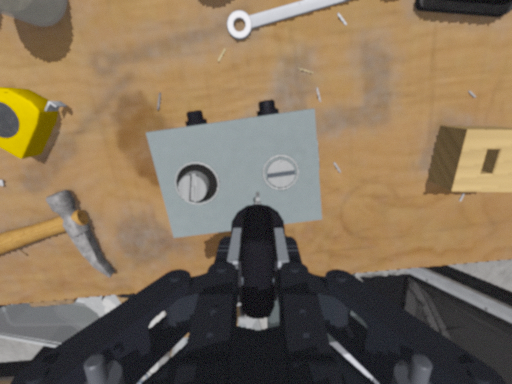

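Run:
```python
from h import *
z=load('w1');im=z['im'][:,:,::-1]
cv2.imwrite('pics/c2.png',cv2.resize(im[155:215,165:225],(600,600),interpolation=cv2.INTER_CUBIC))
P=pts(z);k=np.zeros(P.shape[:2],bool);k[160:210,170:222]=1
for a,b in((70,78),):
    q=P[k&(P[...,2]>a)&(P[...,2]<b)];print(len(q),cv2.minEnclosingCircle(q[:,:2].astype(np.float32)),cv2.minAreaRect(q[:,:2].astype(np.float32)),q.mean(0))
q=P[110:240,140:330][(P[110:240,140:330,2]>58)&(P[110:240,140:330,2]<66)];print(cv2.minAreaRect(q[:,:2].astype(np.float32)),np.median(q[:,2]))
```

```text
537 ((490.116943359375, 166.14984130859375), 15.026483535766602) ((489.9820861816406, 165.77183532714844), (28.970962524414062, 29.34963035583496), 37.60686111450195) [490.58086543 165.58124328  74.14405149]
((492.3187255859375, 118.5667724609375), (121.03143310546875, 170.553466796875), 1.7399630546569824) 62.44658454604814
```

View pics/c2.png

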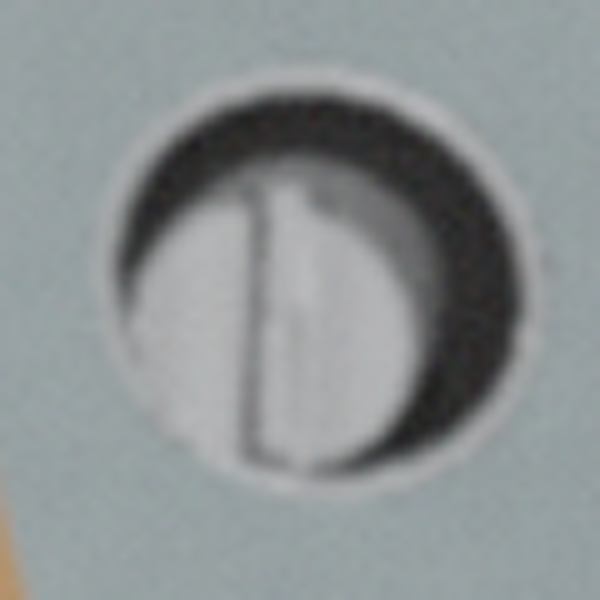

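The crop shows the head spanning x 130–418, with its bottom at about 470, so its centre is near (274,325). The slot's dark left wall runs from about (262,190) to (252,460).

Run:
```python
from h import *
z=load('w1');m=z['m'];T=z['T']
def w(cx,cy,h=74):
    u,v=165+cx/10-.5,155+cy/10-.5
    d=T[:3,:3]@np.array([(u-m[0,2])/m[0,0],-(v-m[1,2])/m[1,1],-1]);return T[:3,3]+d*(h-T[2,3])/d[2]
print(w(274,325),'ends',w(130,325),w(418,325),w(274,180),w(274,470))
for a,b in(((262,190),(252,460)),((248,200),(243,460))):
    p=w(*a);q=w(*b);print(p,q,np.degrees(np.arctan2(*(p-q)[[1,0]])))
print('cam',T[:3,3])
# also top pic, finer: slot angle
t=load('t0');c=t['im'][175:215,160:197].mean(2)
```

```text
[491.35556717 165.74603172  74.        ] ends [492.92217502 180.48413088  74.        ] [489.78885033 151.00690722  74.        ] [506.56208286 162.9330197   74.        ] [475.59257734 168.66198437  74.        ]
[505.65897962 164.33184105  74.        ] [476.94167731 170.74747872  74.        ] -12.593463243515316
[504.7750982  165.93564757  74.        ] [477.04129076 171.68429633  74.        ] -11.710406287928409
cam [568.62106863  89.74401661 335.04657116]
```

```bash
python3 -c "
from h import *
rel([490.3,165.8,313],-12.3)"
```

```text
move [-2.200e-02 -3.336e-01  2.625e-01  1.000e-04  2.000e-04  3.450e-02] t 5.2 pos [487.6  99.  365.5] yaw -6.09 tilt [-0.0006 -0.0003] j [ 0.53  0.2  -0.36 -0.   -1.01  0.94] F [ 0.4 -0.7 -1.3] tau [-0.01  0.01  0.02] w 15.0
```

Request:
{"method": "carry_out", "body": {"rows": [[-0.022,-0.334,0,0,0,0.0345,-1],[-0.022,-0.334,0,0,0,0.0345,-1],[-0.022,-0.334,0,0,0,0.0345,-1],[-0.022,-0.334,0.26,0,0,0.0345,-1],[-0.022,-0.334,0.26,0,0,0.0345,-1],[-0.022,-0.334,0.26,0,0,0.0345,-1],[-0.022,-0.334,0.26,0,0,0.0345,-1]]}}

```text
clock: 6.08
position: [490.7, 166.9, 315.4]
ee_rot: [0.994, -0.106, 0.001, -0.001]
contact_force: [-0.7, -0.5, -1.8]
gripper_width: 15.2
grasp_force: 60.0
```

```bash
python3 -c "
from h import *
rel([490.3,165.8,308],-12.3)"
```

```text
move [-0.0008  0.0059  0.0372 -0.0004 -0.0006  0.0006] t 6.075 pos [490.7 166.9 315.4] yaw -12.2 tilt [0.0021 0.0009] j [ 0.64  0.29 -0.38  0.   -0.9   0.72] F [-0.7 -0.5 -1.8] tau [-0.03  0.01 -0.  ] w 15.2
```

Request:
{"method": "carry_out", "body": {"rows": [[0,0,0.0,0,0,0,-1],[0,0,0.015,0,0,0,-1],[0,0,0.025,0,0,0,-1],[0,0,0.025,0,0,0,-1]]}}

```text
clock: 6.58
position: [490.2, 167.2, 308.4]
ee_rot: [0.994, -0.106, -0.0, 0.0]
contact_force: [0.3, -0.4, -1.1]
gripper_width: 15.2
grasp_force: 60.0
```

```bash
python3 -c "
from h import *
rel([490.3,165.8,308],-12.3)"
```

```text
move [0.0018 0.0068 0.0021 0.0002 0.0002 0.0007] t 6.575 pos [490.2 167.2 308.4] yaw -12.18 tilt [-0.0007 -0.0005] j [ 0.64  0.3  -0.39  0.   -0.88  0.72] F [ 0.3 -0.4 -1.1] tau [0.01 0.02 0.01] w 15.2
```

Request:
{"method": "carry_out", "body": {"rows": [[0,0,-0.02,0,0,0,-1],[0,0.0065,-0.02,0,0,0,-1],[0,0.0065,-0.02,0,0,0,-1],[0,0.0065,-0.01,0,0,0,-1],[0,0.0065,0.0,0,0,0,-1],[0,0.0065,0.005,0,0,0,-1],[0,0.0065,0.01,0,0,0,-1],[0,0.0065,0.01,0,0,0,-1]]}}

```text
clock: 7.58
position: [490.0, 166.0, 306.6]
ee_rot: [0.994, -0.106, -0.0, 0.0]
contact_force: [-0.4, -0.2, -1.1]
gripper_width: 15.4
grasp_force: 60.0
```

```bash
python3 -c "
from h import *
rel([490.3,165.8,308],-12.3)"
```

```text
move [ 0.0014  0.0006 -0.007   0.      0.0001  0.0006] t 7.575 pos [490.  166.  306.6] yaw -12.19 tilt [-0.0002 -0.0001] j [ 0.64  0.3  -0.39 -0.   -0.88  0.72] F [-0.4 -0.2 -1.1] tau [-0.02  0.02 -0.02] w 15.4
```

No force at tip z of about 70.7, so the blade is in the slot. I'll press further.

Request:
{"method": "carry_out", "body": {"rows": [[0,0,0.005,0,0,0,-1],[0,0,0.01,0,0,0,-1],[0,0,0.015,0,0,0,-1],[0,0,0.02,0,0,0,-1],[0,0,0.02,0,0,0,-1]]}}

```text
clock: 8.2
position: [490.1, 166.0, 303.2]
ee_rot: [0.994, -0.106, 0.0, -0.0]
contact_force: [-0.9, -0.0, 4.5]
gripper_width: 15.2
grasp_force: 60.8
```

Request:
{"method": "carry_out", "body": {"rows": [[0,0,0.005,0,0,0,-1],[0,0,0.01,0,0,0,-1],[0,0,0.01,0,0,0,-1]]}}

```text
clock: 8.57
position: [490.1, 166.0, 301.2]
ee_rot: [0.994, -0.106, 0.0, -0.0]
contact_force: [-2.2, 0.1, 5.0]
gripper_width: 15.7
grasp_force: 60.9
```

```bash
python3 -c "
from h import *
rel([490.3,165.8,308],-12.3)"
```

```text
move [ 0.001   0.0007 -0.0338 -0.0001 -0.0002  0.0007] t 8.575 pos [490.1 166.  301.2] yaw -12.17 tilt [0.0006 0.0001] j [ 0.64  0.31 -0.4   0.   -0.86  0.72] F [-2.2  0.1  5. ] tau [-0.1   0.68 -0.06] w 15.7
```

Request:
{"method": "carry_out", "body": {"rows": [[0,0,0.005,0,0,0,-1],[0,0,0.0075,0,0,0,-1],[0,0,0.0075,0,0,0,-1]]}}

```text
clock: 8.95
position: [490.1, 166.0, 299.9]
ee_rot: [0.994, -0.106, 0.0, -0.0]
contact_force: [-1.9, -0.1, 5.6]
gripper_width: 15.4
grasp_force: 61.0
```

Request:
{"method": "carry_out", "body": {"rows": [[0,0,0.0025,0,0,0,-1],[0,0,0.0025,0,0,0,-1]]}}

```text
clock: 9.2
position: [490.1, 166.0, 299.5]
ee_rot: [0.994, -0.106, 0.0, -0.0]
contact_force: [-1.4, -0.4, 6.4]
gripper_width: 15.7
grasp_force: 61.1
```

Request:
{"method": "carry_out", "body": {"rows": [[0,0,0.0025,0,0,0,-1],[0,0,0.0025,0,0,0,-1]]}}

```text
clock: 9.45
position: [490.1, 166.0, 299.0]
ee_rot: [0.994, -0.106, 0.0, -0.0]
contact_force: [-2.2, -0.7, 7.6]
gripper_width: 15.4
grasp_force: 61.1
```

Request:
{"method": "carry_out", "body": {"rows": [[0,0,0.0025,0,0,0,-1],[0,0,0.0025,0,0,0,-1]]}}

```text
clock: 9.7
position: [490.1, 166.0, 298.6]
ee_rot: [0.994, -0.106, 0.0, -0.0]
contact_force: [-2.1, -0.4, 7.2]
gripper_width: 15.2
grasp_force: 61.2
```

Request:
{"method": "carry_out", "body": {"rows": [[0,0,0.0025,0,0,0,-1],[0,0,0.0025,0,0,0,-1]]}}

```text
clock: 9.95
position: [490.1, 166.0, 298.1]
ee_rot: [0.994, -0.106, 0.0, -0.0]
contact_force: [-2.8, -0.5, 7.2]
gripper_width: 15.5
grasp_force: 61.2
```

Request:
{"method": "carry_out", "body": {"rows": [[0,0,0.0025,0,0,0,-1],[0,0,0.0025,0,0,0,-1]]}}

```text
clock: 10.2
position: [490.1, 166.0, 297.7]
ee_rot: [0.994, -0.106, 0.0, -0.0]
contact_force: [-2.5, -0.7, 7.9]
gripper_width: 15.1
grasp_force: 61.4
```

Request:
{"method": "carry_out", "body": {"rows": [[0,0,0.0025,0,0,0,-1],[0,0,0.0025,0,0,0,-1]]}}

```text
clock: 10.45
position: [490.2, 166.0, 297.5]
ee_rot: [0.994, -0.106, 0.0, -0.0]
contact_force: [-3.2, -0.5, 10.1]
gripper_width: 15.4
grasp_force: 61.5
```

Request:
{"method": "carry_out", "body": {"rows": [[0,0,0.0025,0,0,0,-1],[0,0,0.0025,0,0,0,-1]]}}

```text
clock: 10.7
position: [490.2, 166.0, 297.2]
ee_rot: [0.994, -0.106, 0.001, -0.0]
contact_force: [-3.2, -0.2, 10.2]
gripper_width: 15.6
grasp_force: 61.7
```

The force jumped at TCP z of about 297.6, so the leaf is touched and the turn should be free. I'll turn clockwise in small steps.

Request:
{"method": "carry_out", "body": {"rows": [[0,0,0,0,0,0.03,-1],[0,0,0,0,0,0.06,-1],[0,0,0,0,0,0.09,-1],[0,0,0,0,0,0.12,-1],[0,0,0,0,0,0.12,-1]]}}

```text
clock: 11.32
position: [490.0, 165.9, 297.2]
ee_rot: [0.957, -0.29, 0.0, 0.0]
contact_force: [-4.3, -1.4, 11.7]
gripper_width: 15.1
grasp_force: 61.7
```

```bash
python3 -c "
from h import *
rel([490.3,165.8,297.2],-88)"
```

```text
move [ 1.400e-03 -6.000e-04  1.000e-04 -0.000e+00 -2.000e-04  3.013e-01] t 11.325 pos [490.  165.9 297.2] yaw -33.77 tilt [ 0.0004 -0.0006] j [ 0.64  0.31 -0.4   0.   -0.86  0.34] F [-4.3 -1.4 11.7] tau [-0.35  1.49 -0.01] w 15.1
```

Request:
{"method": "carry_out", "body": {"rows": [[0,0,0,0,0,0.03,-1],[0,0,0,0,0,0.06,-1],[0,0,0,0,0,0.09,-1],[0,0,0,0,0,0.12,-1],[0,0,0,0,0,0.12,-1]]}}

```text
clock: 11.95
position: [489.8, 165.8, 297.1]
ee_rot: [0.885, -0.465, -0.0, 0.0]
contact_force: [-4.8, -1.6, 11.8]
gripper_width: 15.0
grasp_force: 61.8
```

```bash
python3 -c "
from h import *
rel([490.3,165.8,297.2],-88)"
```

```text
move [ 0.0014 -0.0022 -0.0003  0.0002 -0.0002  0.1812] t 11.95 pos [489.8 165.8 297.1] yaw -55.38 tilt [-0.0005 -0.0009] j [ 0.64  0.31 -0.4   0.   -0.86 -0.04] F [-4.8 -1.6 11.8] tau [-0.23  1.77  0.07] w 15.0
```

Request:
{"method": "carry_out", "body": {"rows": [[-0.0015,0.002,0,0,0,0.03,-1],[-0.0015,0.002,0,0,0,0.06,-1],[-0.0015,0.002,0,0,0,0.09,-1],[-0.0015,0.002,0,0,0,0.12,-1],[-0.0015,0.002,0,0,0,0.15,-1],[-0.0015,0.002,0,0,0,0.15,-1]]}}

```text
clock: 12.7
position: [489.2, 165.8, 297.1]
ee_rot: [0.753, -0.659, 0.0, 0.0]
contact_force: [-4.6, -1.0, 11.4]
gripper_width: 15.3
grasp_force: 61.8
```

```bash
python3 -c "
from h import *
rel([490.3,165.8,297.2],-88)"
```

```text
move [ 0.0009 -0.0054 -0.0004  0.0002 -0.0002  0.0312] t 12.7 pos [489.2 165.8 297.1] yaw -82.38 tilt [-0.0006 -0.0008] j [ 0.64  0.31 -0.4   0.   -0.86 -0.51] F [-4.6 -1.  11.4] tau [-0.19  1.88 -0.01] w 15.3
```

Request:
{"method": "carry_out", "body": {"rows": [[0,0,0,0,0,0.03,-1],[0,0,0,0,0,0.05,-1],[0,0,0,0,0,0.07,-1],[0,0,0,0,0,0.07,-1]]}}

```text
clock: 13.2
position: [489.3, 165.9, 297.2]
ee_rot: [-0.676, 0.737, -0.0, -0.0]
contact_force: [-4.5, -1.3, 12.1]
gripper_width: 15.4
grasp_force: 61.8
```

```bash
python3 -c "
from h import *
rel([490.3,165.8,297.2],-88)"
```

```text
move [ 0.0002 -0.0049 -0.0002  0.     -0.0002 -0.0387] t 13.2 pos [489.3 165.9 297.2] yaw -94.97 tilt [-0.     -0.0005] j [ 0.64  0.31 -0.4   0.   -0.85 -0.73] F [-4.5 -1.3 12.1] tau [-0.22  1.75 -0.  ] w 15.4
```

Request:
{"method": "carry_out", "body": {"rows": [[0,0,0,0,0,0.012,-1],[0,0,0,0,0,0.022,-1],[0,0,0,0,0,0.022,-1]]}}

```text
clock: 13.58
position: [489.3, 166.0, 297.2]
ee_rot: [-0.65, 0.76, -0.0, -0.0]
contact_force: [-5.2, -0.1, 11.1]
gripper_width: 15.3
grasp_force: 61.8
```

```bash
python3 -c "
from h import *
rel([490.3,165.8,297.2],-88)"
```

```text
move [ 0.0003 -0.0049 -0.0002 -0.     -0.0001 -0.0606] t 13.575 pos [489.3 166.  297.2] yaw -98.9 tilt [ 0.     -0.0004] j [ 0.64  0.31 -0.4   0.   -0.85 -0.8 ] F [-5.2 -0.1 11.1] tau [-0.1   1.74  0.12] w 15.3
```

Request:
{"method": "carry_out", "body": {"rows": [[0,0,0,0,0,-0.015,-1],[0,0,-0.01,0,0,-0.015,-1],[0,0,-0.02,0,0,-0.015,-1],[0,0,-0.03,0,0,-0.015,-1],[0,0,-0.05,0,0,-0.015,-1],[0,0,-0.1,0,0,-0.015,-1],[0,0,-0.3,0,0,-0.015,-1],[0,0,-0.35,0,0,-0.015,-1],[0,0,-0.35,0,0,-0.015,-1]]}}

```text
clock: 14.7
position: [489.5, 165.9, 366.3]
ee_rot: [-0.667, 0.745, 0.0, 0.001]
contact_force: [-0.2, -0.6, -1.8]
gripper_width: 15.0
grasp_force: 60.0
```

Run:
```python
from h import *
rel([488,98,367],-6)
im,_=snap('side','s1');im2,_=snap('top','t1')
c=np.hstack([cv2.resize(im[190:250,140:250],(550,300),interpolation=2),cv2.resize(im2[165:225,155:205],(250,300),interpolation=2)])
cv2.imwrite('pics/c3.png',c[:,:,::-1])
```

```text
move [ 3.385e-01 -2.960e-02 -4.100e-03 -7.000e-04  1.000e-04 -5.015e-01] t 14.7 pos [489.5 165.9 366.3] yaw -96.26 tilt [0.0013 0.0014] j [ 0.64  0.23 -0.31 -0.   -1.02 -0.75] F [-0.2 -0.6 -1.8] tau [ 0.01  0.02 -0.03] w 15.0
```

View pics/c3.png

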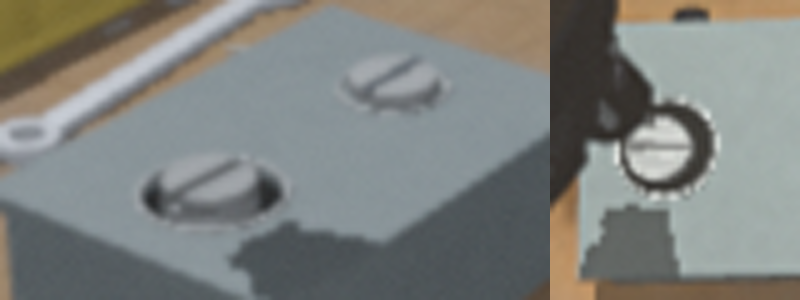

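The stud's slot is now parallel to the home stud's slot and the head sits lower. I'm heading back to the stand and will check the stud's height from the wrist camera on the way.

Request:
{"method": "carry_out", "body": {"rows": [[0.34,-0.03,0,0,0,-0.5,-1],[0.34,-0.03,0,0,0,-0.5,-1],[0.34,-0.03,0,0,0,-0.5,-1],[0.34,-0.03,0,0,0,-0.5,-1],[0.34,-0.03,0,0,0,-0.5,-1],[0.34,-0.03,0,0,0,-0.5,-1],[0.34,-0.03,0,0,0,-0.5,-1],[0.34,-0.03,0,0,0,-0.5,-1],[0.34,-0.03,0,0,0,-0.5,-1],[0.34,-0.03,0,0,0,-0.5,-1]]}}

```text
clock: 16.05
position: [487.9, 97.6, 364.4]
ee_rot: [0.998, -0.055, -0.001, 0.001]
contact_force: [0.3, -0.0, -2.1]
gripper_width: 15.1
grasp_force: 59.9
```

Run:
```python
from h import *
rel([476.6,-159.9,367],-6)
im,_=snap('wrist','w2');P=pts(load('w2'))
k=np.hypot(P[...,0]-490.5,P[...,1]-166)<11
print(k.sum(),np.percentile(P[k][:,2],[10,50,90]))
# collar / blade: driver points in wrist frame
```

```text
move [ 8.5400e-02  1.2861e+00 -1.1400e-02  4.0000e-04  7.0000e-04 -1.7000e-03] t 16.05 pos [487.9  97.6 364.4] yaw -6.31 tilt [-0.0025 -0.0011] j [ 0.52  0.2  -0.36 -0.   -1.01  0.94] F [ 0.3 -0.  -2.1] tau [-0.02 -0.01 -0.  ] w 15.1
331 [65.37900599 70.62176805 71.63437378]
```

The stud is held about 3.5 mm down, so it is in the catch. On to the stand.

Request:
{"method": "carry_out", "body": {"rows": [[0.065,0.95,0,0,0,0,-1],[0.065,0.95,0,0,0,0,-1],[0.065,0.95,0,0,0,0,-1],[0.065,0.95,0,0,0,0,-1]]}}

```text
clock: 16.6
position: [479.6, -95.8, 365.1]
ee_rot: [0.998, -0.058, -0.001, 0.0]
contact_force: [1.2, 0.6, -1.5]
gripper_width: 15.9
grasp_force: 60.0
```

Request:
{"method": "carry_out", "body": {"rows": [[0.02,0.336,0,0,0,0,-1],[0.02,0.336,0,0,0,0,-1],[0.02,0.336,0,0,0,0,-1],[0.02,0.336,0,0,0,0,-1],[0.02,0.336,0,0,0,0,-1]]}}

```text
clock: 17.23
position: [477.3, -158.7, 365.8]
ee_rot: [0.999, -0.054, 0.0, -0.0]
contact_force: [-0.2, -0.0, -2.2]
gripper_width: 15.2
grasp_force: 60.0
```

Run:
```python
from h import *
rel([476.6,-159.9,300],-6)
im,_=snap('side','s2')
cv2.imwrite('pics/c4.png',cv2.resize(im[60:220,220:380],(600,600),interpolation=2)[:,:,::-1])
```

```text
move [-0.0027  0.0065  0.3288 -0.     -0.     -0.0008] t 17.225 pos [ 477.3 -158.7  365.8] yaw -6.14 tilt [0.0001 0.0001] j [ 0.    0.21 -0.34 -0.   -1.01  1.46] F [-0.2 -0.  -2.2] tau [-0.04 -0.05  0.03] w 15.2
```

View pics/c4.png

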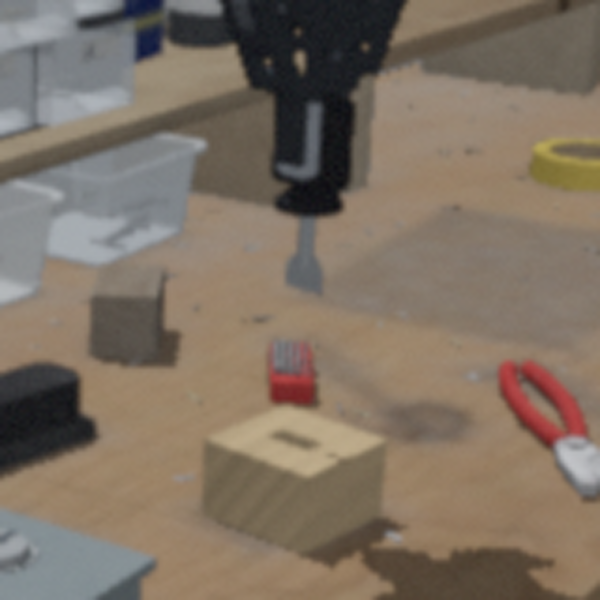

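The driver hangs upright at (305,250) above the stand's slot at (295,437). Lowering it now.

Request:
{"method": "carry_out", "body": {"rows": [[-0.003,0.005,0.2,0,0,0,-1],[-0.003,0.005,0.35,0,0,0,-1],[-0.003,0.005,0.4,0,0,0,-1],[-0.003,0.005,0.45,0,0,0,-1],[-0.003,0.005,0.5,0,0,0,-1],[-0.003,0.005,0.55,0,0,0,-1],[-0.003,0.005,0.6,0,0,0,-1],[-0.003,0.005,0.62,0,0,0,-1],[-0.003,0.005,0.62,0,0,0,-1]]}}

```text
clock: 18.4
position: [476.4, -160.8, 241.4]
ee_rot: [0.999, -0.054, -0.0, 0.0]
contact_force: [-0.3, 0.6, -1.2]
gripper_width: 15.1
grasp_force: 60.0
```

Request:
{"method": "carry_out", "body": {"rows": [[0,-0.004,0.006,0,0,0,-1],[0,-0.004,0.012,0,0,0,-1],[0,-0.004,0.015,0,0,0,-1],[0,-0.004,0.015,0,0,0,-1]]}}

```text
clock: 18.9
position: [476.4, -159.9, 238.7]
ee_rot: [0.999, -0.054, 0.0, 0.0]
contact_force: [1.0, 1.2, -1.3]
gripper_width: 15.3
grasp_force: 60.0
```

Request:
{"method": "carry_out", "body": {"rows": [[0,0,0.004,0,0,0,-1],[0,0,0.004,0,0,0,-1],[0,0,0.004,0,0,0,0],[0,0,0.004,0,0,0,1],[0,0,0.004,0,0,0,1],[0,0,0.004,0,0,0,1],[0,0,0.004,0,0,0,1],[0,0,-0.2,0,0,0,1],[0,0,-0.5,0,0,0,1],[0,0,-0.6,0,0,0,1],[0,0,-0.6,0,0,0,1]]}}

```text
clock: 20.27
position: [476.6, -159.9, 360.5]
ee_rot: [0.999, -0.054, 0.002, -0.0]
contact_force: [0.4, 0.3, 0.0]
gripper_width: 85.1
grasp_force: 0.0
```

Run:
```python
from h import *
im,d=snap('wrist','w3');P=pts(load('w3'))
for n,a,b in (('handle',92,125),('stand',38,48)):
    k=(P[...,2]>a)&(P[...,2]<b)&(np.hypot(P[...,0]-475,P[...,1]+158)<60)&(d>0)
    q=P[k];print(n,len(q),cv2.minAreaRect(q[:,:2].astype(np.float32)),np.median(q[:,2]))
im,_=snap('side','s3')
cv2.imwrite('pics/c5.png',cv2.resize(im[110:220,240:350],(500,500),interpolation=2)[:,:,::-1])
```

```text
handle 800 ((476.2724914550781, -160.68960571289062), (16.421674728393555, 42.295982360839844), 83.33899688720703) 101.72821417665422
stand 2817 ((475.2225646972656, -159.7322540283203), (70.03707122802734, 70.70026397705078), 82.96959686279297) 43.55970383920629
```

View pics/c5.png

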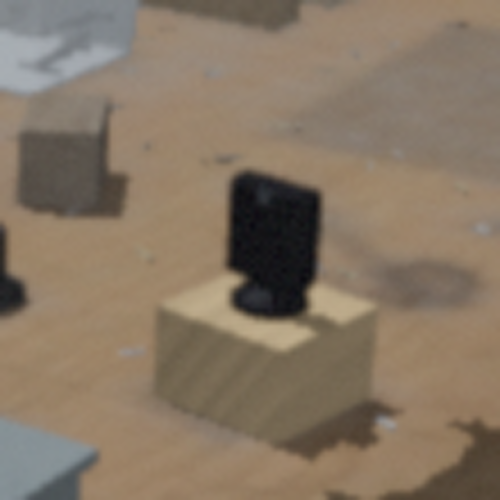

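The driver sits upright at (275,245) with its collar on the block. Its top is 58 mm above the stand, the same as at the start, and the gripper is clear.

```bash
python3 -c "
from bench import arm
print(arm.job_done())"
```

```text
the job is handed in; nothing more can be done
None
```

The stud is turned home and held in its catch about 3.5 mm down, and the driver is back upright and fully down in its stand; I handed the job in at about 20 s, but no verdict came back.

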